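# Unbolt the jar pen's sagging gate and hold it ajar

### The job

Let the jars be fetched from the pen: the gate's barrel bolt has sagged, so that the heel under its end hangs behind the bent lip of the keeper. Take the bolt by its knob, lift it over the lip and draw it fully back while the gate is still shut, then pull the gate ajar towards the robot by the knob, about 8 cm at its free edge, and finish there still gripping the knob (do not let go), because the spring would shut the gate. Leave the jars, scoop, shaker and lid around it where they are.

Things in the scene. Friction and masses are not known exactly. Their poses are not given: they have to be found in the camera images.
- gate (a joint): swing of the gate leaf in rad: 0 shut, grows as the leaf swings towards the robot's side (out of the pen); a closing spring pulls it shut all the time (about 0.3 Nm when shut, 0.65 Nm at 0.3 rad). The leaf is a steel frame with bars, 290 mm long, 16 mm thick, 140 mm high; its free edge is 295 mm from the hinge axis
- bolt (a joint): how far the bolt is drawn along the gate towards the hinge, m: 0 fully home, stop at 0.062. Its end leaves the keeper's cheeks at about 0.035; up to there the gate cannot swing. Friction about 2 N. Undrawn, it stands anywhere from 0 to 0.008
- barrel (a joint): how high the loose barrel, and the bolt in it, has been lifted, m: 0 sagged, stop at 0.018. It weighs about 0.35 kg and falls back by itself. Only lifted by 0.009 or more does the heel under the bolt's end pass over the keeper's lip. Two 30 mm wide strap guides (tops at 197 mm) stand 50 mm or more from the knob to either side along the gate
- knob_mid (a point): middle of the bolt's knob, a plain upright round steel stem 18 mm thick on the rod; 36 mm above the rod's axis, 22 mm below the knob's top (top 223 mm above the table when sagged). Free on all sides from above down to 20 mm below this point; as it is round it turns in a grip. About 205 mm from the hinge axis when the bolt is home. Axes: x across the leaf into the pen, y along it to the hinge, z up
- bolt_knob: the knob itself; origin on the rod's axis, 36 mm below point knob_mid; same axes
- hinge (a point): point on the upright hinge axis of the gate, 165 mm above the table (height of the rod's axis while sagged); fixed to the pen. Axes of the pen: x into the pen (away from the robot), y along the shut gate from the keeper to the hinge, z up
- lip (a point): top middle of the keeper's lip, 158 mm above the table, 333 mm from the hinge axis. The keeper is an open-topped steel channel on the latch post, cheeks on both sides of the 12 mm rod (tops at 192 mm), the lip bent up across its mouth on the gate's side. The heel, a 10 mm long block under the rod's end, hangs behind the lip to 9 mm below its top. Axes as point hinge
- jar_a_mid (a point): middle of one of the three open glass jars, 72 mm in diameter and 85 mm high, standing in the pen behind the gate
- jar_b_mid (a point): middle of one of the three open glass jars, 72 mm in diameter and 85 mm high, standing in the pen behind the gate
- jar_c_mid (a point): middle of one of the three open glass jars, 72 mm in diameter and 85 mm high, standing in the pen behind the gate
- jar_d: lidded glass jar, 68 mm in diameter, 95 mm high, standing on the table in front of the gate near its hinge; origin at the centre of its underside
- scoop: black plastic hand scoop, 64 mm wide, 190 mm long, about 53 mm high, on the table beyond the latch post; origin under its blade
- shaker: white shaker bottle, 48 mm in diameter, 110 mm high, on the table beyond the hinge post; origin at the centre of its underside
- jar_lid: loose steel jar lid, 74 mm in diameter, 15 mm high, on the table beyond the hinge post; origin at the centre of its underside

How it is judged:
By the outcome, as a careful person would: the job done as asked, in the order asked, and still so for the second after the job is handed in, while the arm keeps its last pose, push and grip.
It also fails if it takes over 32 s, if anything falls off the work surface, if the arm or the gripper's body presses on something with over 40 N, if the wrist force passes 120 N, or if a joint passes its speed limit or range.

### The arm

A 6-joint arm with a two-finger parallel gripper is mounted at the origin on the work surface. World frame = base frame: x ahead of the robot, y to its left, z up, the work surface at z = 0. Lengths are in mm, angles in rad, forces in N, time in s.
With the tool pointing down it reaches from about 375 to 925 mm from the base axis. Payload 5.7 kg.
Tool frame: the origin (TCP) lies at the very end of the fingers, on their centre line; the grasp point (between the pads) lies 19 mm behind it; z points along the fingers, y is the line along which they close (so a half turn about z gives the same grasp; the last joint's range is limited). The gripper opens to 85 mm and grips with 20 to 120 N. Pads are 22 mm wide; open, the fingers measure 114 mm over their backs; the gripper's body (76 mm by 85 mm) begins 54 mm behind the grasp point. The pads swing forward as they close: fully open they stand 13 mm farther back than shut.
Start: joints at [1.082, 0.359, 1.51, -0, 1.272, -0.115], TCP at [219.084, 558.539, 231.267] pointing down, gripper open.
Joint ranges: [-2.97, 2.97], [-1.01, 2.36], [0.21, 2.38], [-0.96, 4.11], [0.2, 2.71], [-2.98, 2.98]. Speed limits (rad/s): [2.39, 2.39, 3.14, 3.14, 3.14, 3.14].

### API

Orientations are given as a 3x3 rotation matrix whose columns are the frame's x, y, z axes.
In Python, from workcell import robot gives the robot as it stands. Calls block until the motion is done:
- robot.move_pose(position, orientation): joint-space move of the TCP to a pose.
- robot.move_l(position, ori=None, vel=150, guard=None): straight line of the TCP; ori=None keeps the orientation; vel is the mean speed in mm/s. With guard (N) it stops when the force on the tool has changed by that much, and returns True; else False.
- robot.goto_joints(angles): joint-space move.
- robot.gripper_to(opening, newtons=None): opening from 0.0 (shut) to 1.0 (fully open); newtons is the grip in N (None keeps the last); returns when the fingers have stopped.
- robot.wait(seconds).
- robot.ik(position, orientation): joint angles nearest the present ones, or None.
- robot.camera(name): name is "scene" or "top"; returns the picture (480x640x3 uint8, red, green, blue); there is no depth.
- robot.camera_model(name): a dict with "intrinsics" (3x3 intrinsics, pixels), "dist_coeffs" ([k1, k2, p1, p2, k3] as OpenCV has them; the pictures are not rectified), "T" (4x4, takes a point from camera to world coordinates). Camera axes: x right, y down, z forward; pixel columns grow to the right and rows downward; lengths in mm; the calibration is good to about 2 mm. A picture is of the moment at which its call begins. camera_model takes no time and is no camera call.
A pose or a line that the arm cannot do raises robot.PlanningError and nothing moves.
- robot.sign_off(): hands the job in; it is judged then, once.
Trained networks look in the newest picture that a camera, given by its name, has taken for a name from the list of things; names that differ only in an ending like _2 or _b are one class to them, and where a whole thing is asked for, a point or a joint stands for the part that bears it (a point fixed in the world has none). Each returns a list of dicts, best first, with "p" (0 to 1); they miss things now and then, are a little off and sometimes report something else, mostly with a low value. They report only what shows in the picture. A call takes as long as a camera call.
- robot.outline_of(name, camera): "pixels" (480x640 bool, what is visible of it) and "xy" ([column, row] in pixels, amid what is visible of it).
Readings, each from a call of its own:
- robot.current_time_s(): time.
- robot.current_qpos(): joint angles.
- robot.current_joint_velocities(): joint speeds.
- robot.current_effort(): joint torques, N m.
- robot.current_eef_pos(): TCP position.
- robot.current_ee_rot(): TCP orientation.
- robot.current_contact_force(): force on the tool from outside, world axes, zero at the start.
- robot.current_moment(): the same for the moment, N m.
- robot.current_width(): opening from 0.0 (shut) to 1.0 (fully open).
- robot.current_grip_force(): force on a finger pad.
Only numpy, scipy, OpenCV 4.12 (cv2) and the standard library are available. Lean on these libraries where they do the work, as an engineer would, in place of code of your own. Each camera call takes 0.05 s, during which the arm holds its last target. There are 200 camera calls.

## Working session

There is one attempt and no reset: what is moved stays moved. The work goes in short steps, each a Python script; the robot and the scene stay as the last script left them, time stands still between calls to the robot, and variables do not carry over. Pictures are saved under pics/ and viewed, at most 10 in all, crops included, and the job is handed in when it is done.

```bash
mkdir -p pics; cat > h.py <<'E'
import numpy as np, cv2
from workcell import robot
def ray(cam,px):
    m=robot.camera_model(cam);K=np.array(m["intrinsics"]);T=np.array(m["T"])
    p=cv2.undistortPoints(np.array([[px]],float),K,np.array(m["dist_coeffs"]))[0,0]
    d=T[:3,:3]@np.array([p[0],p[1],1]);return T[:3,3],d/np.linalg.norm(d)
def atz(cam,px,z):
    o,d=ray(cam,px);return o+d*(z-o[2])/d[2]
def tri(a,b):
    (o1,d1),(o2,d2)=a,b
    s=np.linalg.lstsq(np.c_[d1,-d2],o2-o1,rcond=None)[0]
    p,q=o1+s[0]*d1,o2+s[1]*d2;return (p+q)/2,np.linalg.norm(p-q)
E
python3 - <<'E'
from h import *
for c in("scene","top"):
    im=robot.camera(c);cv2.imwrite(f"pics/{c}0.png",im[:,:,::-1])
    T=np.array(robot.camera_model(c)["T"]);print(c,T.round(2).tolist())
    for n in("bolt_knob","gate","barrel","jar_d","scoop","shaker","jar_a_mid","jar_lid"):
        for r in robot.outline_of(n,c)[:3]:
            ys,xs=np.nonzero(r["pixels"]);print(n,round(r["p"],2),np.round(r["xy"]),xs.min(),xs.max(),ys.min(),ys.max())
E
```

```text
scene [[0.88, 0.41, -0.24, 906.6], [0.48, -0.75, 0.45, -556.01], [0.0, -0.51, -0.86, 1254.7], [0.0, 0.0, 0.0, 1.0]]
bolt_knob 0.61 [282. 266.] 277 286 257 277
gate 0.72 [290. 272.] 234 339 211 336
gate 0.3 [352. 264.] 336 366 246 288
barrel 0.75 [282. 268.] 234 320 224 332
jar_d 0.81 [282. 229.] 267 296 204 248
scoop 0.79 [190. 404.] 149 222 351 442
scoop 0.67 [282. 265.] 234 322 223 333
shaker 0.75 [355. 188.] 344 364 169 206
jar_a_mid 0.66 [374. 308.] 358 391 290 332
jar_lid 0.64 [400. 224.] 385 414 209 235
jar_lid 0.23 [299. 289.] 222 442 193 428
top [[0.01, -0.99, 0.16, 400.69], [-1.0, -0.02, -0.01, 26.24], [0.02, -0.16, -0.99, 1354.01], [0.0, 0.0, 0.0, 1.0]]
bolt_knob 0.42 [366. 249.] 360 371 240 252
gate 0.73 [342. 250.] 274 433 232 263
barrel 0.75 [366. 244.] 297 433 237 257
jar_d 0.98 [295. 296.] 280 308 281 310
jar_d 0.59 [471. 284.] 455 492 254 332
scoop 0.79 [470. 286.] 455 491 255 332
shaker 0.62 [222. 254.] 210 232 243 263
shaker 0.62 [383. 224.] 367 396 208 239
jar_a_mid 0.88 [335. 177.] 319 348 163 196
jar_lid 0.74 [231. 205.] 215 243 190 217
```

View pics/scene0.png

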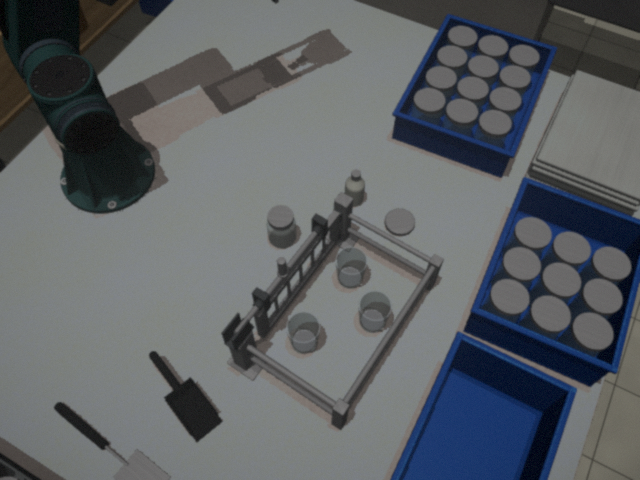

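View pics/top0.png

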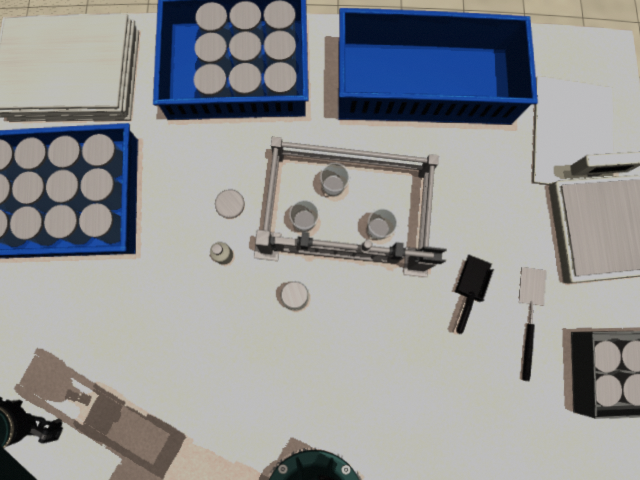

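The scene view shows the knob at about (282,266), the hinge post at (344,205) and the keeper at (237,345). In the top view the knob is near (367,244), the hinge post at (264,241) and the keeper at (430,257). I'll zoom in on both.

```bash
python3 - <<'E'
from h import *
a=cv2.imread("pics/scene0.png")[190:370,215:365];b=cv2.imread("pics/top0.png")[222:277,250:450]
cv2.imwrite("pics/c.png",np.vstack([cv2.resize(b,(800,220),interpolation=2)]));
cv2.imwrite("pics/c2.png",cv2.resize(a,(500,600),interpolation=2))
print(tri(ray("scene",(282,266)),ray("top",(366,247))))
print(tri(ray("scene",(281.5,260)),ray("top",(367,243))))
for px in((366,247),(367,243)): print(atz("top",px,200),atz("top",px,223))
print(atz("scene",(282,266),201))
E
```

```text
(array([577.71192031, -99.07495852, 193.07368053]), np.float64(4.097207514116491))
(array([580.44104158, -99.27897258, 221.44196813]), np.float64(0.3595621709185309))
[575.09177908 -99.63470787 200.        ] [571.61586343 -97.12601702 223.        ]
[ 583.70380493 -101.77337298  200.        ] [580.05624657 -99.22205728 223.        ]
[ 581.68754884 -101.13221242  201.        ]
```

View pics/c.png

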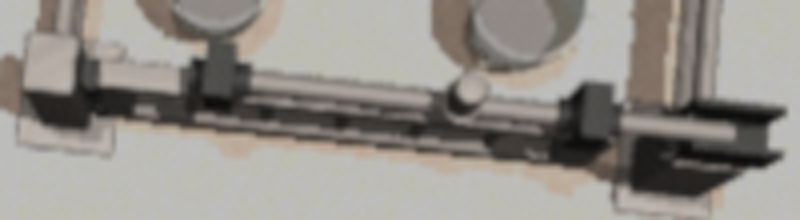

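View pics/c2.png

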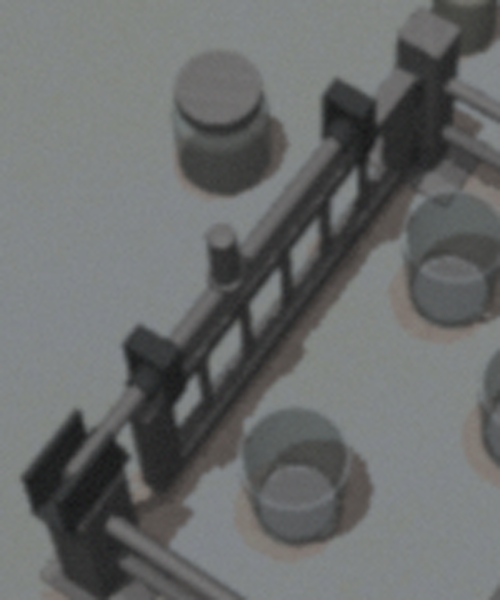

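The knob's top centre is at about (367.5,244) in the top view and (281.6,260.5) in the scene view. The rod runs from (312,243) to (432,255) in the top view. I'll get the gate direction from the rod, go above the knob and take one look.

```bash
cat >> h.py <<'E'
def geom():
    A=atz("top",(432,255.0),165);B=atz("top",(313,243.4),165)
    u=(B-A)[:2];u/=np.linalg.norm(u)          # along gate to hinge
    return A,B,u
def ori(u,phi=0,flip=1):
    c,s=np.cos(phi),np.sin(phi);u=np.array([c*u[0]-s*u[1],s*u[0]+c*u[1]])
    n=flip*np.array([u[1],-u[0],0])           # into the pen
    z=np.array([0,0,-1.]);return np.c_[np.cross(n,z),n,z]
E
python3 - <<'E'
from h import *
A,B,u=geom();print("u",u,A,B)
k,e=tri(ray("scene",(281.6,260.5)),ray("top",(367.5,244)));print(k,e)
n=np.array([u[1],-u[0]]);print("knob off rod line",(k[:2]-A[:2])@n)
p=np.r_[k[:2],187]
for f in(1,-1):
  for phi in(0,-.28): 
    q=robot.ik(p,ori(u,phi,f));print(f,phi,None if q is None else np.round(q,2))
# rod line as seen in the scene view
a2=atz("scene",(215+185/3.333,190+340/3.333),165);b2=atz("scene",(215+325/3.333,190+155/3.333),165)
v=(b2-a2)[:2];print("scene u",v/np.linalg.norm(v),(a2[:2]-A[:2])@n,(b2[:2]-A[:2])@n)
E
```

```text
u [0.08231125 0.99660667] [ 564.91570963 -248.7728627   165.        ] [586.48032746  12.32682158 165.        ]
[579.58389746 -99.85520254 219.10927615] 2.6187347599779294
knob off rod line 2.3608147411055747
1 0 [-0.29  0.38  1.59 -0.    1.17 -0.21]
1 -0.28 [-0.29  0.38  1.59 -0.    1.17  0.07]
-1 0 [-0.29  0.38  1.59 -0.    1.17  2.94]
-1 -0.28 None
scene u [0.07588563 0.99711653] 6.47175832289249 5.496802851482623
```

```bash
python3 - <<'E'
from h import *
u=np.array([.08,.9968]);R=ori(u);p=np.array([579.5,-99.8])
t0=robot.current_time_s()
robot.move_l([219,558,330],vel=250)
robot.move_pose(np.r_[p,320],R)
robot.gripper_to(0.55,30)
robot.move_l(np.r_[p,250],vel=200)
print(robot.current_time_s(),robot.current_eef_pos())
for c in("scene","top"):
    im=robot.camera(c);cv2.imwrite(f"pics/{c}1.png",im[:,:,::-1])
a=cv2.imread("pics/scene1.png")[190:340,215:365];b=cv2.imread("pics/top1.png")[190:290,300:440]
cv2.imwrite("pics/d.png",np.hstack([cv2.resize(a,(400,400),interpolation=2),cv2.resize(b,(400,400*100//140),interpolation=2) if 0 else cv2.copyMakeBorder(cv2.resize(b,(400,286),interpolation=2),0,114,0,0,0)]))
E
```

```text
5.0583 [579.62956541 -99.87516808 250.24854849]
```

View pics/d.png

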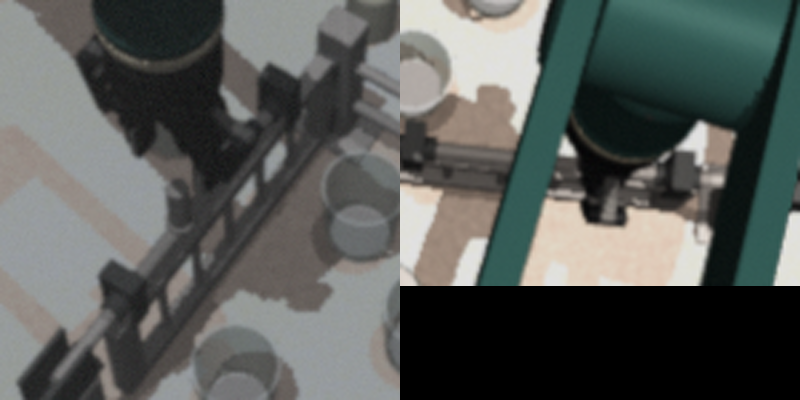

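In the crop the fingers stand open on both sides of the gate line. The knob, at about crop (178,185) in the scene view, lies centrally between and below the fingertips. I'll descend and grip lightly.

```bash
python3 - <<'E'
from h import *
p=np.array([579.5,-99.8])
print(robot.move_l(np.r_[p,186],vel=90,guard=8),robot.current_eef_pos(),robot.current_contact_force())
f0=np.array(robot.current_contact_force())
robot.gripper_to(0,20)
print(robot.current_time_s(),robot.current_width()*85,robot.current_grip_force(),np.array(robot.current_contact_force())-f0,robot.current_eef_pos())
E
```

```text
False [579.98847827 -99.94521492 186.49545441] [ 0.51007434 -0.30427557 -0.08520514]
6.3833 17.17210818024042 20.87223708629608 [-0.10908703  1.17243432  2.8165312 ] [580.00374415 -99.91441353 186.67057223]
```

Gripped (17 mm) with almost no side force. I'll tighten, lift 13 mm, then draw along the gate under guard.

```bash
python3 - <<'E'
from h import *
F=lambda:np.round(robot.current_contact_force(),1)
robot.gripper_to(0,80)
s=np.array(robot.current_eef_pos());print("tight",F(),s)
g=robot.move_l(s+[0,0,13],vel=40,guard=25);print("lift",g,F(),robot.current_eef_pos())
if not g:
    u=np.array([.08,.9968,0]);s=np.array(robot.current_eef_pos())
    g=robot.move_l(s+u*40,vel=60,guard=18);print("draw40",g,F(),robot.current_eef_pos())
    if not g:
        g=robot.move_l(s+u*66,vel=35,guard=18);print("draw",g,F(),robot.current_eef_pos(),np.linalg.norm((robot.current_eef_pos()-s)[:2]))
print(robot.current_time_s(),robot.current_width()*85,robot.current_grip_force())
robot.camera("top");
im=robot.camera("scene");cv2.imwrite("pics/s2.png",cv2.resize(im[190:370,215:365,::-1],(500,600),interpolation=2))
E
```

```text
tight [-0.1 -0.1  6.4] [580.07492613 -99.94963493 186.77014051]
lift False [ 0.8  0.  -2.8] [579.94190729 -99.89266962 199.71948119]
draw40 False [ 2.5  1.4 -2.8] [583.39254256 -59.16880773 199.82678666]
draw True [ 2.6 -2.4 -3.4] [585.32103915 -38.9921335  199.39752886] 61.137634553486905
8.5583 16.045074807153096 78.19497227668762
```

View pics/s2.png

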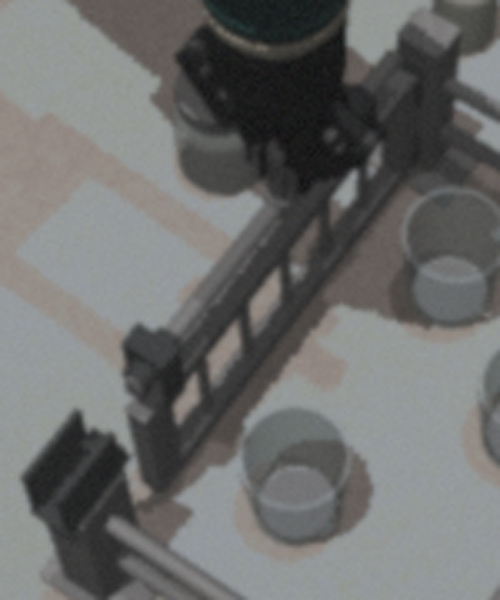

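The bolt's end is out of the keeper, by its strap at crop (140,400), and the draw hit its stop at 61 mm. The gate is still shut. Now I'll swing it along the arc and turn the gripper with it.

```bash
python3 - <<'E'
from h import *
F=lambda:np.round(robot.current_contact_force(),1)
u=np.array([.08,.9968]);u/=np.linalg.norm(u)
s=np.array(robot.current_eef_pos());z=s[2];h=s[:2]+u*143
rot=lambda a:np.array([[np.cos(a),-np.sin(a)],[np.sin(a),np.cos(a)]])
for th in np.linspace(0,.275,6)[1:]:
    g=robot.move_l(np.r_[h-rot(-th)@u*143,z],ori(u,-th),vel=40,guard=30)
    print(round(th,3),g,F(),np.round(robot.current_eef_pos(),1))
    if g: break
else:
    w=np.r_[rot(-th)@u,0]
    e=np.array(robot.current_eef_pos());print("seat",robot.move_l(e+w*4,vel=20,guard=10),F(),(robot.current_eef_pos()-e)@w)
print(robot.current_time_s(),robot.current_width()*85,robot.current_grip_force())
im=robot.camera("top");cv2.imwrite("pics/t3f.png",im[:,:,::-1])
im2=robot.camera("scene");cv2.imwrite("pics/s3f.png",im2[:,:,::-1])
cv2.imwrite("pics/s3.png",np.hstack([cv2.resize(im2[190:370,215:365,::-1],(400,480),interpolation=2),cv2.copyMakeBorder(cv2.resize(im[200:300,250:450,::-1],(400,200),interpolation=2),0,280,0,0,0)]))
E
```

```text
0.055 False [ 2.9 -0.1 -4.3] [577.5 -37.9 198.9]
0.11 False [ 3.3  0.5 -3.5] [570.  -36.6 199.1]
0.165 False [ 4.5  1.3 -4.5] [562.5 -35.1 199.1]
0.22 False [ 4.2  0.5 -3.8] [555.  -33.2 199.2]
0.275 False [ 4.3 -0.6 -3.8] [547.6 -30.8 199.2]
seat True [ 2.7 -3.  -3.4] 0.8111075260695296
10.6333 16.183886808371053 78.29236149787903
```

View pics/s3.png

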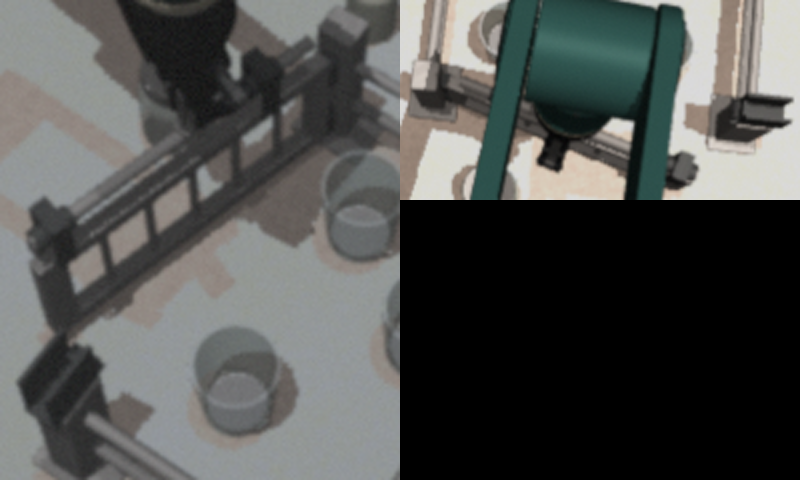

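The gate is ajar with its free edge about 80 mm out (knob travel 38.6 mm at a 143 mm radius). The bolt is on its stop, the grip holds at 78 N, and the jars stand where they were.

```bash
python3 - <<'E'
from h import *
robot.wait(0.3);print(robot.current_contact_force(),robot.current_eef_pos(),robot.current_grip_force());print(robot.sign_off())
E
```

```text
[ 1.79132909 -4.90712627 -4.02488738] [548.52914241 -30.22409803 198.36796117] 78.27731609344482
the job is handed in; nothing more can be done
None
```

I lifted the bolt over the lip, drew it back 61 mm to its stop with the gate shut, then pulled the gate about 8 cm ajar at its free edge; I handed the job in at about 11 s with the knob still gripped.

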